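# Lay the tall carton down on the labelling board

## Task

Two cartons stand on end on the black labelling board at the shop counter. Push the taller one over towards the board's metal end stop so that it lies flat on the board with its white label on top, then push it along the board until its leading end is up against the stop and square to it. Only push it, never pick it up, and leave the shorter carton standing where it is and the other goods undisturbed.

Things in the scene. Friction and masses are not known exactly. Their poses are not given: they have to be found in the camera images.
- board: Labelling board fixed on the counter: black plate, 290 mm (x) by 382 mm (y: -200 to +182), 6 mm thick, with an aluminium end stop 36 mm high over the counter, 12 mm thick, all across its +y end. Origin on the counter; +y points to the stop; yaw within 0.3 rad. The cartons stand near its -y end at x about -70 and +70 mm (either way round); nothing lies between them and the stop.
- stop_foot (a point): Middle of the foot of the end stop's inner face, on the plate's upper surface: 170 mm along +y from the board's origin, 6 mm above the counter.
- tall_carton: Taller cardboard carton, loose, 0.3 to 0.5 kg: 80 mm (x) by 50 mm (y) by 190 mm (z, up at the start). Origin: centre of its bottom end. White label on its -y face, away from the stop; +y points to the stop within 0.1 rad. Friction about 0.6: pushed well above its middle it tips, and falls by itself past 15 degrees; tipped towards the stop, its top end lands some 20 to 80 mm short of it.
- tall_carton_centre (a point): Centre of the tall carton's volume, 95 mm above its bottom end along its z.
- tall_carton_top (a point): Centre of the tall carton's top end, 190 mm from its bottom end along its z; once it is tipped over this is the leading end, nearest the stop.
- short_carton: The shorter carton, loose, same cardboard and white label, 80 by 50 mm and 105 mm high, standing beside the tall one. Origin at the centre of its bottom end, z up. Must stay standing.
- cartridge_a: White sealant cartridge standing beyond the end stop, off the board, 49 mm diameter, 215 mm high with its nozzle; origin at the centre of its foot.
- cartridge_b: A like cartridge standing beside the board on the far side from the robot.
- tape_roll: Grey roll of tape lying flat beyond the board's far side, 90 mm diameter, 45 mm high; origin at the centre of its underside.
- screwdriver: Screwdriver lying on the counter to the robot's right, well off the board; 200 mm long, 26 mm high.
- flat_box: Flat white box lying beyond the board's far side, 70 by 100 by 35 mm; origin at the centre of its underside.
- hinge_leaf: Steel door hinge lying open and flat on the counter, 75 by 100 by 10 mm.
Things that resemble listed ones, but are neither listed nor needed, are in the scene too. Leave any red look-alike of the short_carton alone. Leave any orange look-alike of the tall_carton alone.

How it is judged:
By the outcome, as a careful person would: the job done as asked, in the order asked, and still so for the second after the job is handed in, with the robot touching nothing.
It also fails if it takes over 45 s, if anything falls off the work surface, if the arm or the gripper's body presses on something with over 40 N, if the wrist force passes 120 N, or if a joint passes its speed limit or range.

## Robot

A 6-joint arm with a two-finger parallel gripper is mounted at the origin on the work surface. World frame = base frame: x ahead of the robot, y to its left, z up, the work surface at z = 0. Lengths are in m, angles in rad, forces in N, time in s.
With the tool pointing down it reaches from about 0.375 to 0.975 m from the base axis. Payload 3.8 kg.
Tool frame: the origin (TCP) lies on the centre line of the jaws, within the pads' length; the fingertips stand 14 mm ahead of it and the grasp point (between the pads) lies 5 mm behind it; x points along the fingers, y is the direction in which the jaws open and shut, and the axes are right-handed (so a half turn about x gives the same grasp; the last joint's range is limited). The gripper opens to 85 mm and grips with 20 to 120 N. Pads are 22 mm wide; open, the fingers measure 114 mm over their backs; the gripper's body (76 mm by 85 mm) begins 54 mm behind the grasp point. The pads swing forward as they close: fully open they stand 13 mm farther back than shut.
Start: joints at [-1.3, 0.264, 1.604, -0, 1.274, -0.037], TCP at [0.204, -0.643, 0.245] pointing down, gripper open.
Joint ranges: [-2.63, 2.63], [-0.94, 2.18], [0.31, 2.57], [-1.31, 4.45], [0, 2.66], [-2.55, 2.55]. Speed limits (rad/s): [2.57, 2.57, 3.14, 3.14, 3.14, 3.14].

## Interface

Orientations are given as a rotation vector (axis times angle).
In Python, from workcell import bot gives the robot as it stands.
- The arm moves only by the shell command python3 -m creep 'ROWS' [FORCE]. ROWS is JSON, a list of rows, each an object with "grip": the finger opening in cm, from 0 to 8.54; "dp": the shift along the tool's x, y, z in cm, a list of three; "rotation": the turn, a rotation vector about the tool's x, y, z in rad, a list of three. A call has 1 to 5 rows; each row is the pose to reach, as a shift and turn from the pose commanded when the call began, along the tool's axes at that moment; what a row does not reach only later rows make up. A row lasts 1/12 s, in which the tool goes at most 41.7 mm and 7.16 degrees, less where a joint would pass 70% of its speed; a pose out of reach is approached as far as the arm can. A call with a gripper value outside its range is refused whole. The fingers move at their own pace and stop on an object; FORCE is the grip in N (left out, the last holds). Time passes only in rows, so rows that repeat a pose let the fingers close. It gives the time, the measured TCP pose, the force and the opening at its end, in the units of the state.
- bot.read_state(): the state, without advancing time (a new reading comes with each control period).
- bot.read_camera(name): name is "scene" or "side" or "wrist"; returns (picture, depth): 420x560x3 uint8, red, green, blue; 420x560 float32, m along the optical axis (not along the pixel's ray), 0 where there is no reading.
- bot.get_calibration(name): a dict with "fx", "fy", "cx", "cy" (pixels), "rvec" (rotation vector, rad) and "tvec" (3), from world to camera coordinates, as OpenCV has them. Camera axes: x right, y down, z forward; pixel columns grow to the right and rows downward; lengths in m; the calibration is good to about 2 mm. A picture is of the moment at which its call begins: read the wrist's pose just before it. get_calibration takes no time and is no camera call; for the wrist camera it gives the pose at the moment of the call.
- bot.finish_job(): hands the job in, once; it reports no verdict.
The state is a dict: "time": time; "q": joint angles; "joint_vel": joint speeds; "joint_torque": joint torques, N m; "tool_pos": TCP position; "tcp_rot": TCP orientation; "wrist_force": force on the tool from outside, world axes, zero at the start; "torque": the same for the moment, N m; "width": opening from 0.0 (shut) to 1.0 (fully open).
Only numpy, scipy, OpenCV 4.12 (cv2) and the standard library are available. Lean on these libraries where they do the work, as an engineer would, in place of code of your own. Each camera call takes 0.05 s, during which the arm holds its last target.

## Working session

There is one attempt and no reset: what is moved stays moved. The work goes in short steps, Python scripts to look and compute and a shell command to move; the robot and the scene stay as the last step left them, time stands still between calls to the robot, and variables do not carry over. Pictures are saved under pics/ and viewed, and the job is handed in when it is done.

```bash
ls; mkdir -p pics; python3 - <<'E'
from workcell import bot
import cv2
print(bot.read_state())
for n in ("scene","side"):
    im,d=bot.read_camera(n); cv2.imwrite(f"pics/{n}0.png",im[:,:,::-1]); 
    import numpy as np; np.save(f"pics/{n}0_d.npy",d); np.save(f"pics/{n}0.npy",im); print(bot.get_calibration(n))
E
```

```text
pics
{'time': 0.0, 'q': array([-1.29985196e+00,  2.64754584e-01,  1.60539092e+00, -4.16358666e-06,
        1.27366908e+00, -3.68662896e-02]), 'joint_vel': array([ 3.45915598e-05,  9.18922109e-04, -1.86416515e-03, -2.27204488e-04,
        1.30747202e-05, -6.10431952e-04]), 'joint_torque': array([-2.62515587e-04, -5.15112627e+01, -3.67314649e+01, -2.80512804e-04,
        1.27617235e-02, -8.20471456e-06]), 'tool_pos': array([ 0.20433847, -0.64259562,  0.24395187]), 'tcp_rot': array([ 2.05616293,  0.3213164 , -2.05671109]), 'wrist_force': array([0.65189839, 0.25119646, 0.08454957]), 'torque': array([ 0.06031638,  0.00175694, -0.03335281]), 'width': 1.0018975184649543}
{'fx': 492.1342170900343, 'fy': 492.1342170900343, 'cx': 287.3919623805048, 'cy': 204.5545258824463, 'rvec': array([ 1.7251785 ,  1.75707636, -0.77715617]), 'tvec': array([-1.42149454e-03, -2.79115325e-01,  1.86125959e+00])}
{'fx': 513.1713161162048, 'fy': 513.1713161162048, 'cx': 283.606811997672, 'cy': 205.25793275556447, 'rvec': array([ 2.28495262, -0.38179576,  0.16885324]), 'tvec': array([-0.52548197,  0.23228935,  1.7406086 ])}
```

View pics/scene0.png

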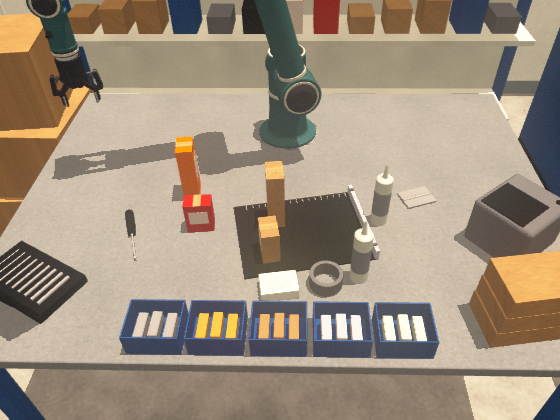

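View pics/side0.png

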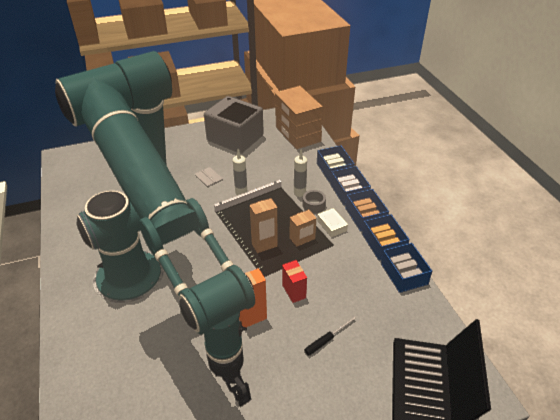

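The scene view shows the tall carton at about (276,195) and the short one at (269,240). The stop runs from (350,190) to (375,250), and the orange and red look-alikes are at (187,165) and (199,213). Next I measure these in world coordinates.

```bash
cat > h.py <<'E'
import numpy as np, cv2
def world(d,c):
    R=cv2.Rodrigues(np.array(c['rvec']))[0]; t=np.array(c['tvec'])
    v,u=np.mgrid[:d.shape[0],:d.shape[1]]
    P=np.stack([(u-c['cx'])/c['fx']*d,(v-c['cy'])/c['fy']*d,d],-1)
    return (P-t)@R
def ray(px,c,z):
    R=cv2.Rodrigues(np.array(c['rvec']))[0]; t=np.array(c['tvec'])
    px=np.atleast_2d(px).astype(float)
    r=np.c_[(px[:,0]-c['cx'])/c['fx'],(px[:,1]-c['cy'])/c['fy'],np.ones(len(px))]@R
    o=-R.T@t
    return o+r*((z-o[2])/r[:,2])[:,None]
E
python3 - <<'E'
from workcell import bot
from h import *
np.set_printoptions(precision=4,suppress=True)
for n in ("scene","side"):
    im=np.load(f"pics/{n}0.npy"); d=np.load(f"pics/{n}0_d.npy"); c=bot.get_calibration(n); W=world(d,c)
    hsv=cv2.cvtColor(im,cv2.COLOR_RGB2HSV)
    roi=(W[...,0]>.3)&(W[...,0]<.9)&(W[...,1]>-.5)&(W[...,1]<.4)&(W[...,2]<.35)&(d>0)
    print(n)
    for nm,lo,hi in (("brown",(8,60,60),(20,190,255)),("orange",(5,195,60),(16,255,255)),("red",(0,150,60),(4,255,255))):
        m=(cv2.inRange(hsv,lo,hi)>0)&roi&(W[...,2]>.015)
        k,l,s,_=cv2.connectedComponentsWithStats(m.astype(np.uint8))
        for i in range(1,k):
            if s[i,4]<80: continue
            P=W[l==i]; zt=np.percentile(P[:,2],98)
            T=P[P[:,2]>zt-.006]
            rect=cv2.minAreaRect((T[:,:2]*1000).astype(np.float32))
            print(nm,s[i],"ztop",round(zt,4),"rect",np.round(rect[0],1),np.round(rect[1],1),round(rect[2],1), "xy min/max",np.percentile(P[:,:2],[2,98],0).ravel())
    m=(hsv[...,2]<70)&roi&(W[...,2]>0)&(W[...,2]<.015)&(W[...,1]>-.25)
    m=cv2.morphologyEx(m.astype(np.uint8),cv2.MORPH_OPEN,np.ones((3,3)))
    k,l,s,_=cv2.connectedComponentsWithStats(m); i=1+s[1:,4].argmax(); P=W[l==i]
    r=cv2.minAreaRect((P[:,:2]*1000).astype(np.float32)); print("board",r,np.median(P[:,2]),cv2.boxPoints(r).round())
    m=roi&(W[...,2]>.028)&(W[...,2]<.041)&(W[...,1]>.05)&(hsv[...,1]<60)
    k,l,s,_=cv2.connectedComponentsWithStats(m.astype(np.uint8))
    for i in range(1,k):
        if s[i,4]>40:
            P=W[l==i]; r=cv2.minAreaRect((P[:,:2]*1000).astype(np.float32)); print("stop?",s[i],r,cv2.boxPoints(r).round())
E
```

```text
scene
brown [175 141  26  66 799] ztop 0.1896 rect [ 362.1 -299. ] [55.7 48.5] 7.1 xy min/max [ 0.3172 -0.3206  0.519  -0.2419]
brown [ 258  161   27  101 1823] ztop 0.1966 rect [476.  -23.1] [88.1 50.1] 6.7 xy min/max [ 0.4454 -0.0601  0.6575  0.0033]
brown [188 212  21  12 216] ztop 0.0806 rect [ 532.1 -247.4] [ 6.6 52.7] 5.4 xy min/max [ 0.5257 -0.2729  0.5361 -0.2209]
brown [261 291  38   8 125] ztop 0.0322 rect [778.8  -0.6] [ 5.9 96.7] 8.3 xy min/max [ 0.7697 -0.046   0.7872  0.0456]
brown [274 313  11  18 172] ztop 0.054 rect [875.2   0.5] [45.9 21.9] 1.9 xy min/max [ 0.8512 -0.011   0.8978  0.0127]
brown [259 314  11  18 181] ztop 0.0484 rect [876.6 -34.3] [23.5 47. ] 88.9 xy min/max [ 0.8532 -0.0463  0.8992 -0.0225]
brown [289 314  10  18 178] ztop 0.0477 rect [875.   36.5] [49.5 22. ] 0.4 xy min/max [0.8515 0.0256 0.899  0.0476]
red [183 194  31  35 570] ztop 0.1064 rect [ 508.7 -249.1] [53.4 78.8] 7.1 xy min/max [ 0.4845 -0.2857  0.5362 -0.2081]Traceback (most recent call last):
  File "<stdin>", line 20, in <module>
ValueError: attempt to get argmax of an empty sequence
```

```bash
cat > b.py <<'E'
from workcell import bot
from h import *
np.set_printoptions(precision=4,suppress=True)
for n in ("scene","side"):
    im=np.load(f"pics/{n}0.npy"); d=np.load(f"pics/{n}0_d.npy"); c=bot.get_calibration(n); W=world(d,c)
    hsv=cv2.cvtColor(im,cv2.COLOR_RGB2HSV)
    roi=(W[...,0]>.35)&(W[...,0]<.85)&(W[...,1]>-.2)&(W[...,1]<.35)&(d>0)
    print(n)
    g=im.max(-1)
    m=(g<75)&roi&(W[...,2]>-.01)&(W[...,2]<.018)
    k,l,s,_=cv2.connectedComponentsWithStats(m.astype(np.uint8)); i=1+s[1:,4].argmax(); P=W[l==i]
    r=cv2.minAreaRect((P[:,:2]*1000).astype(np.float32)); print("board",s[i],r,np.median(P[:,2]),cv2.boxPoints(r).round())
    m=roi&(W[...,2]>.026)&(W[...,2]<.046)&(W[...,1]>.08)&(hsv[...,1]<70)
    k,l,s,_=cv2.connectedComponentsWithStats(m.astype(np.uint8))
    for i in range(1,k):
        if s[i,4]>25:
            P=W[l==i]; r=cv2.minAreaRect((P[:,:2]*1000).astype(np.float32)); print("stop?",s[i],np.median(P[:,2]),r)
    m=roi&(W[...,2]>.085)&(cv2.inRange(hsv,(5,60,60),(22,215,255))>0)
    k,l,s,_=cv2.connectedComponentsWithStats(m.astype(np.uint8))
    for i in range(1,k):
        if s[i,4]>40:
            P=W[l==i];zt=np.percentile(P[:,2],97); P=P[P[:,2]>zt-.008]; r=cv2.minAreaRect((P[:,:2]*1000).astype(np.float32)); print("carton",s[i],zt,r)
E
python3 b.py
python3 - <<'E'
import cv2
for n,(a,b,x,y) in dict(scene=(150,290,220,400),side=(170,290,190,350)).items():
    im=cv2.imread(f"pics/{n}0.png")[a:b,x:y]; cv2.imwrite(f"pics/{n}0z.png",cv2.resize(im,None,fx=4,fy=4,interpolation=cv2.INTER_CUBIC))
E
```

```text
scene
board [312 217  10   6  19] ((477.5105285644531, 100.82521057128906), (23.336402893066406, 22.679092407226562), 45.71246337890625) 0.005761599132753509 [[461. 100.]
 [477.  85.]
 [494. 101.]
 [478. 117.]]
stop? [348 185  23  45 202] 0.0342334067658604 ((450.7652893066406, 228.88735961914062), (203.1943817138672, 14.317935943603516), 11.72049617767334)
stop? [371 211  17   9  71] 0.03595855677884553 ((492.0683898925781, 285.5544128417969), (47.713829040527344, 22.226911544799805), 75.00786590576172)
stop? [373 238   7  16  62] 0.03469729259980538 ((612.212646484375, 262.0419616699219), (51.66987991333008, 13.319855690002441), 11.343512535095215)
stop? [311 260  32  31 472] 0.04127943008028952 ((722.0724487304688, 121.87130737304688), (82.24726104736328, 93.24624633789062), 89.33216094970703)
stop? [350 266  19  12  87] 0.03586124138200652 ((710.2791748046875, 209.6214599609375), (48.437931060791016, 26.103878021240234), 85.3262939453125)
stop? [315 307  52   9 252] 0.03710212938314083 ((833.6874389648438, 152.41665649414062), (126.17025756835938, 16.325332641601562), 85.23294067
[... 1170 characters left out ...]
((468.8764953613281, 268.51055908203125), (17.724546432495117, 43.97350311279297), 74.60527038574219)
stop? [294 185  12   8  46] 0.037654556605346445 ((686.929931640625, 191.93051147460938), (24.568626403808594, 44.40036392211914), 64.08503723144531)
stop? [303 190  23  18 180] 0.03926411563591889 ((716.9976196289062, 121.15327453613281), (90.49015808105469, 79.84345245361328), 1.89029860496521)
carton [249 199  28  39 856] 0.19809964587357395 ((473.2395324707031, -27.306873321533203), (81.06989288330078, 58.06657409667969), 4.071986198425293)
carton [290 210  26  22 354] 0.11469735863313939 ((611.7950439453125, -40.63198471069336), (82.39476776123047, 54.84659194946289), 9.712224006652832)
```

View pics/scene0z.png

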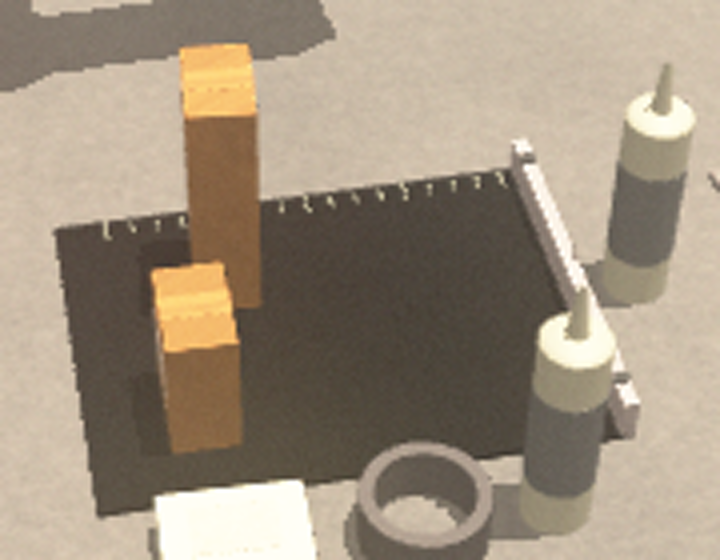

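View pics/side0z.png

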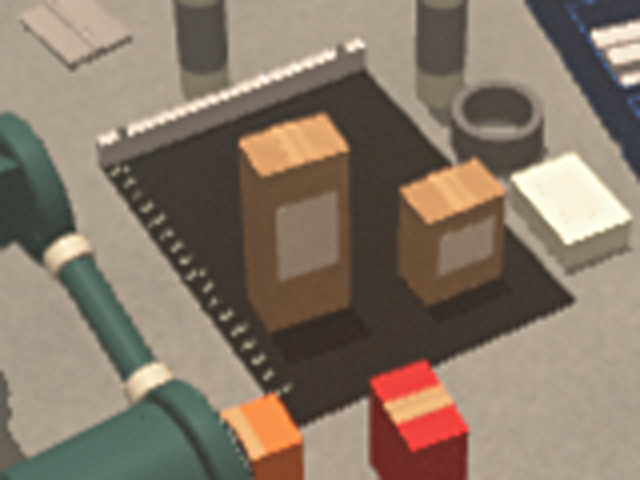

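Board yaw is about 12° and the tall carton's about 4–6°. I'll refine the carton yaw from its edges in both views and work out the tool geometry.

```bash
python3 - <<'E'
from workcell import bot
from h import *
from scipy.spatial.transform import Rotation as Ro
np.set_printoptions(precision=4,suppress=True)
S=bot.get_calibration("scene");D=bot.get_calibration("side")
a=np.array([[182,48],[248,45],[257,115],[186,117]])/4+[220-.4,150-.4]
P=ray(a,S,.196);print(P)
b=np.array([[240,140],[324,114],[349,150],[255,176]])/4+[190-.4,170-.4]
Q=ray(b,D,.196);print(Q)
c=np.array([[274,332],[350,303]])/4+[190-.4,170-.4]
E_=ray(c,D,.006);print(E_,np.degrees(np.arctan2(*(E_[1]-E_[0])[[1,0]])))
for X in (P,Q):
  r=cv2.minAreaRect((X[:,:2]*1000).astype(np.float32));print(r)
e=ray(np.array([[97,160],[367,70]])/4+[190-.4,170-.4],D,.006)  # foot of stop inner face approx
print('stopfoot',e)
s=bot.read_state();print(Ro.from_rotvec(s['tcp_rot']).as_matrix())
w=bot.get_calibration("wrist");R=cv2.Rodrigues(w['rvec'])[0];print('cam pos',-R.T@w['tvec'],'axis',R[2])
E
```

```text
[[ 0.4418 -0.0501  0.196 ]
 [ 0.4378 -0.0031  0.196 ]
 [ 0.5158  0.0055  0.196 ]
 [ 0.5184 -0.0431  0.196 ]]
[[ 0.4332 -0.0081  0.196 ]
 [ 0.5093  0.0002  0.196 ]
 [ 0.5151 -0.0492  0.196 ]
 [ 0.4326 -0.054   0.196 ]]
[[ 0.4418 -0.0554  0.006 ]
 [ 0.516  -0.0441  0.006 ]] 8.684238660744601
((478.7742004394531, -22.301856994628906), (78.8071060180664, 48.64725875854492), 5.2517571449279785)
((472.3904113769531, -26.84792709350586), (82.57612609863281, 49.658748626708984), 3.344580888748169)
stopfoot [[0.3458 0.2124 0.006 ]
 [0.6336 0.2544 0.006 ]]
[[-0.0005  0.3029 -0.953 ]
 [ 0.002  -0.953  -0.3029]
 [-1.     -0.0021 -0.0001]]
cam pos [ 0.2675 -0.6227  0.374 ] axis [-0.2523 -0.0777 -0.9645]
```

```bash
python3 -m creep '[{"grip":5,"dp":[-3,0,0],"rotation":[0,0,0]},{"grip":5,"dp":[-6,0,0],"rotation":[0,0,0]},{"grip":5,"dp":[-6,-3,-3],"rotation":[0,0,0]},{"grip":5,"dp":[-6,-5,-5],"rotation":[0,0,0]},{"grip":5,"dp":[-6,-7,-7],"rotation":[0,0,0]}]' 20
python3 -m creep '[{"grip":5,"dp":[0,-2.5,-2.5],"rotation":[0,0,0]},{"grip":5,"dp":[0,-5,-5],"rotation":[0,0,0]},{"grip":5,"dp":[0,-8,-8],"rotation":[0,0,0]},{"grip":5,"dp":[0,-10,-10],"rotation":[0,0,0]},{"grip":5,"dp":[0,-13,-13],"rotation":[0,0,0]}]'
```

```text
time: 0.52
tool_pos: [0.2503, -0.5544, 0.3056]
tcp_rot: [2.056, 0.318, -2.055]
wrist_force: [-0.0, 0.2, 0.2]
width: 0.586
time: 0.93
tool_pos: [0.334, -0.3919, 0.3048]
tcp_rot: [2.055, 0.318, -2.057]
wrist_force: [1.3, 0.1, 0.5]
width: 0.585
```

```bash
python3 -m creep '[{"grip":5,"dp":[0,-2.5,-2.5],"rotation":[0,0,0]},{"grip":5,"dp":[0,-5,-5],"rotation":[0,0,0]},{"grip":5,"dp":[0,-8,-8],"rotation":[0,0,0]},{"grip":5,"dp":[0,-10,-10],"rotation":[0,0,0]},{"grip":5,"dp":[0,-12,-12],"rotation":[0,0,0]}]'
python3 -m creep '[{"grip":5,"dp":[0,-2.5,-2.5],"rotation":[0,0,0]},{"grip":5,"dp":[0,-5,-5],"rotation":[0,0,0]},{"grip":5,"dp":[0,-7,-7.5],"rotation":[0,0,0]},{"grip":5,"dp":[0,-10.3,-10.8],"rotation":[0,0,0]},{"grip":5,"dp":[0,-10.3,-10.8],"rotation":[0,0,0]}]'
for i in 1 2 3; do :; done
python3 -m creep '[{"grip":5,"dp":[0,0,0],"rotation":[-0.1,0,0]},{"grip":5,"dp":[0,0,0],"rotation":[-0.2,0,0]},{"grip":5,"dp":[0,0,0],"rotation":[-0.3,0,0]},{"grip":5,"dp":[0,0,0],"rotation":[-0.4,0,0]},{"grip":5,"dp":[0,0,0],"rotation":[-0.5,0,0]}]'
python3 -m creep '[{"grip":5,"dp":[0,0,0],"rotation":[-0.1,0,0]},{"grip":5,"dp":[0,0,0],"rotation":[-0.2,0,0]},{"grip":5,"dp":[0,0,0],"rotation":[-0.3,0,0]},{"grip":5,"dp":[0,0,0],"rotation":[-0.4,0,0]},{"grip":5,"dp":[0,0,0],"rotation":[-0.5,0,0]}]'
python3 -m creep '[{"grip":5,"dp":[0,0,0],"rotation":[-0.1,0,0]},{"grip":5,"dp":[0,0,0],"rotation":[-0.2,0,0]},{"grip":5,"dp":[0,0,0],"rotation":[-0.3,0,0]},{"grip":5,"dp":[0,0,0],"rotation":[-0.37,0,0]},{"grip":5,"dp":[0,0,0],"rotation":[-0.37,0,0]}]'
python3 - <<'E'
from workcell import bot
from h import *
from scipy.spatial.transform import Rotation as Ro
np.set_printoptions(precision=4,suppress=True)
s=bot.read_state();print(s['tool_pos'],s['q'],s['width']);print(Ro.from_rotvec(s['tcp_rot']).as_matrix())
im,d=bot.read_camera("side");cv2.imwrite("pics/side1.png",im[:,:,::-1])
im,d=bot.read_camera("wrist");cv2.imwrite("pics/wrist1.png",im[:,:,::-1])
E
```

```text
time: 1.35
tool_pos: [0.4124, -0.2399, 0.3049]
tcp_rot: [2.055, 0.32, -2.055]
wrist_force: [1.2, -0.3, -0.8]
width: 0.586
time: 1.77
tool_pos: [0.4857, -0.106, 0.3049]
tcp_rot: [2.056, 0.327, -2.053]
wrist_force: [-0.7, 0.2, 0.1]
width: 0.586
time: 2.18
tool_pos: [0.4835, -0.1112, 0.3047]
tcp_rot: [1.741, 0.75, -1.743]
wrist_force: [0.9, -0.2, -0.0]
width: 0.582
time: 2.6
tool_pos: [0.4834, -0.1114, 0.3047]
tcp_rot: [1.396, 1.077, -1.398]
wrist_force: [0.4, -0.0, 0.3]
width: 0.589
time: 3.02
tool_pos: [0.4834, -0.1113, 0.3048]
tcp_rot: [1.129, 1.259, -1.129]
wrist_force: [0.1, -0.4, -1.0]
width: 0.589
[ 0.4834 -0.1113  0.3048] [-0.2765 -0.1117  1.8974 -0.0001  1.3569 -0.385 ] 0.5893943344431841
[[-0.001   0.9941  0.1084]
 [ 0.0002  0.1084 -0.9941]
 [-1.     -0.0009 -0.0003]]
```

View pics/side1.png

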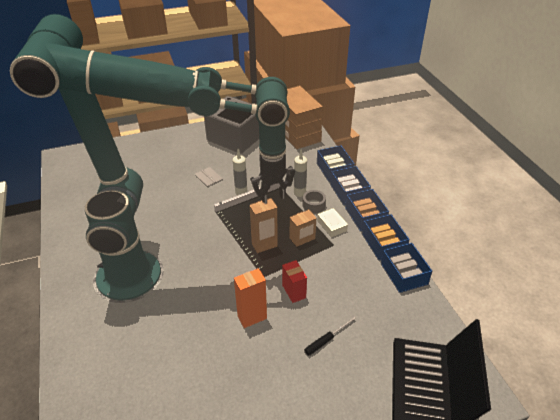

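View pics/wrist1.png

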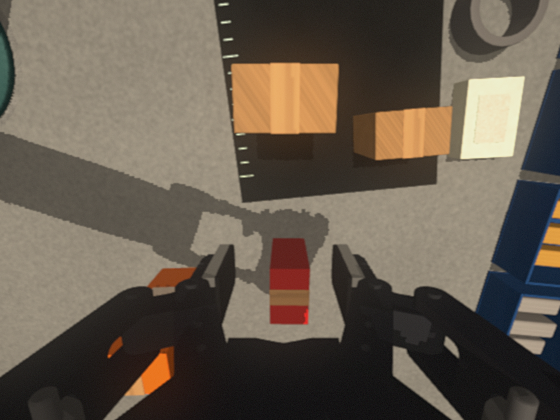

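The wrist view shows the tall carton's top at (233–335, 65–133), parallel to the jaws and centred, and the space below the fingers is clear of the red box. I'll descend behind the label face.

```bash
python3 -m creep '[{"grip":5,"dp":[3,0,0],"rotation":[0,0,0]},{"grip":5,"dp":[6,0,0],"rotation":[0,0,0]},{"grip":5,"dp":[9,0,0],"rotation":[0,0,0]},{"grip":5,"dp":[12,0,0],"rotation":[0,0,0]},{"grip":5,"dp":[13.5,0,0],"rotation":[0,0,0]}]'
python3 -m creep '[{"grip":5,"dp":[0,0,-1],"rotation":[0,0,0]},{"grip":5,"dp":[0,0,-2],"rotation":[0,0,0]},{"grip":5,"dp":[0,0,-3],"rotation":[0,0,0]},{"grip":5,"dp":[0,0,-3.5],"rotation":[0,0,0]},{"grip":5,"dp":[0,0,-3.5],"rotation":[0,0,0]}]'
python3 - <<'E'
from workcell import bot
from h import *
s=bot.read_state();print(s['tool_pos'],s['wrist_force'])
im,d=bot.read_camera("scene");cv2.imwrite("pics/scene2.png",cv2.resize(im[120:300,180:420,::-1],None,fx=3,fy=3))
im,d=bot.read_camera("side");cv2.imwrite("pics/side2.png",cv2.resize(im[130:310,170:410,::-1],None,fx=3,fy=3))
E
```

```text
time: 3.53
tool_pos: [0.4813, -0.1106, 0.1662]
tcp_rot: [1.13, 1.262, -1.135]
wrist_force: [0.0, -0.1, -0.2]
width: 0.582
time: 3.95
tool_pos: [0.4812, -0.0751, 0.1722]
tcp_rot: [1.13, 1.256, -1.127]
wrist_force: [0.5, 0.5, 0.4]
width: 0.586
[ 0.48122548 -0.07511332  0.17217826] [0.46250394 0.45507249 0.44807832]
```

View pics/scene2.png

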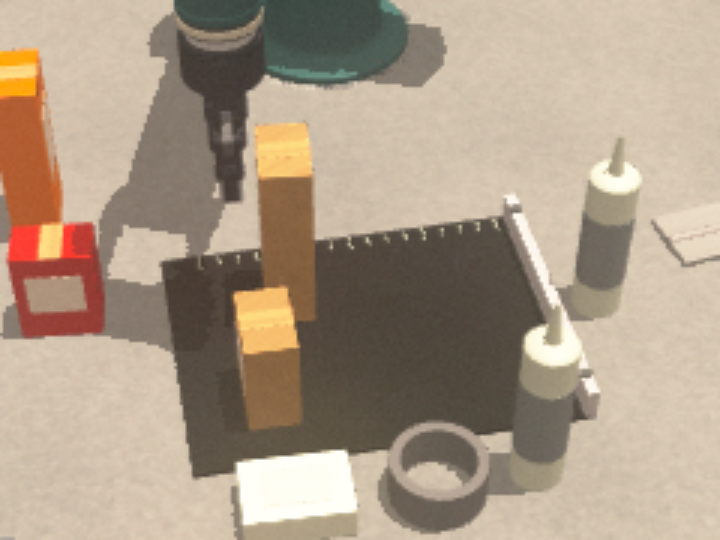

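View pics/side2.png

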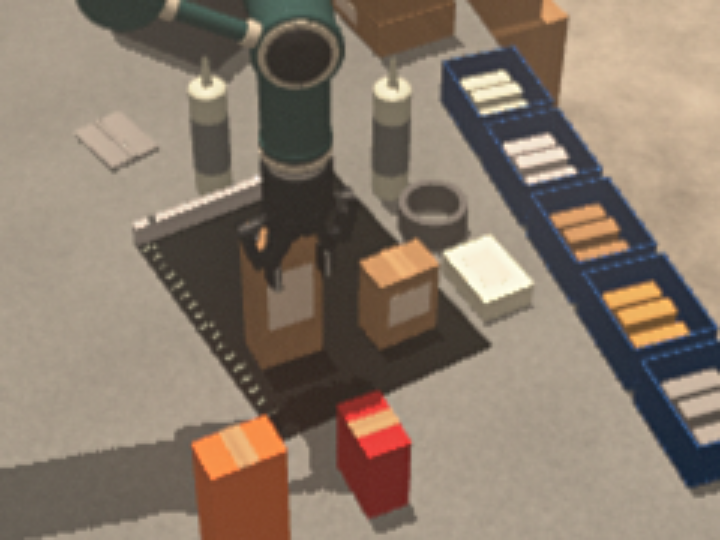

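```bash
python3 -m creep '[{"grip":5,"dp":[0,0,-0.7],"rotation":[0,0,0]},{"grip":5,"dp":[0,0,-1.4],"rotation":[0,0,0]},{"grip":5,"dp":[0,0,-2.1],"rotation":[0,0,0]},{"grip":5,"dp":[0,0,-2.8],"rotation":[0,0,0]},{"grip":5,"dp":[0,0,-3.5],"rotation":[0,0,0]}]'
python3 - <<'E'
from workcell import bot
from h import *
im,d=bot.read_camera("scene");cv2.imwrite("pics/scene3.png",cv2.resize(im[120:300,180:420,::-1],None,fx=3,fy=3))
E
```

```text
time: 4.47
tool_pos: [0.4764, -0.0409, 0.1704]
tcp_rot: [1.13, 1.258, -1.13]
wrist_force: [0.3, 0.5, 1.1]
width: 0.583
```

View pics/scene3.png

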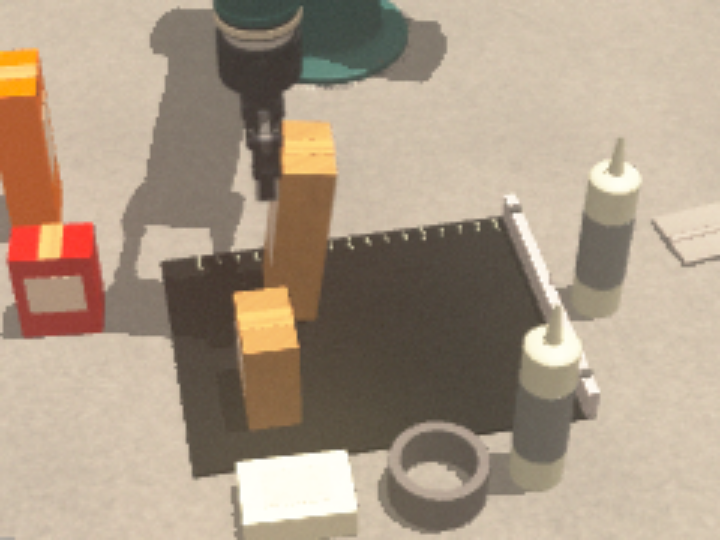

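The carton is tipping cleanly towards the stop, with its foot still in place. I'll keep pushing.

```bash
python3 -m creep '[{"grip":5,"dp":[0,0,-0.8],"rotation":[0,0,0]},{"grip":5,"dp":[0,0,-1.6],"rotation":[0,0,0]},{"grip":5,"dp":[0,0,-2.4],"rotation":[0,0,0]},{"grip":5,"dp":[0,0,-3.2],"rotation":[0,0,0]},{"grip":5,"dp":[0,0,-3.2],"rotation":[0,0,0]}]'
python3 -m creep '[{"grip":5,"dp":[0,0,0],"rotation":[0,0,0]},{"grip":5,"dp":[0,0,0],"rotation":[0,0,0]},{"grip":5,"dp":[0,0,0],"rotation":[0,0,0]},{"grip":5,"dp":[0,0,0],"rotation":[0,0,0]},{"grip":5,"dp":[0,0,0],"rotation":[0,0,0]}]'
python3 - <<'E'
from workcell import bot
from h import *
im,d=bot.read_camera("scene");cv2.imwrite("pics/scene4.png",cv2.resize(im[120:300,180:420,::-1],None,fx=3,fy=3))
E
```

```text
time: 4.93
tool_pos: [0.4726, -0.0082, 0.1701]
tcp_rot: [1.129, 1.259, -1.129]
wrist_force: [1.6, -0.4, 0.5]
width: 0.587
time: 5.35
tool_pos: [0.473, -0.01, 0.1703]
tcp_rot: [1.13, 1.258, -1.13]
wrist_force: [-0.6, 0.6, 0.1]
width: 0.586
```

View pics/scene4.png

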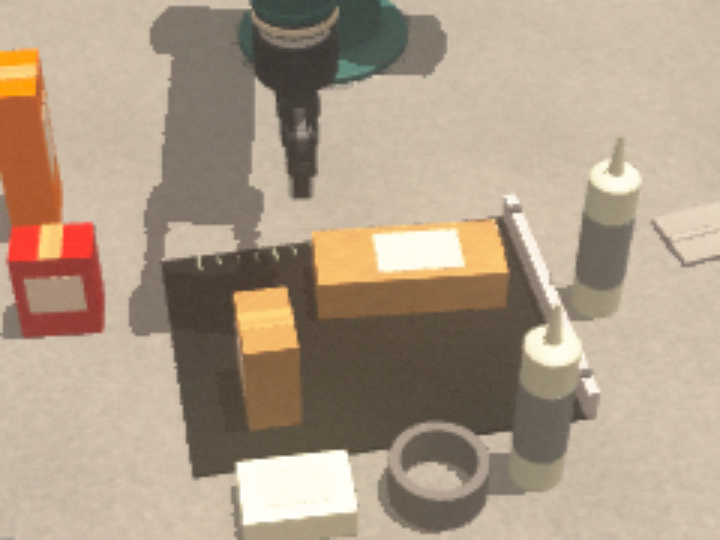

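It fell flat with the label up, and there is still a gap to the stop. Now I measure its pose.

```bash
cat > m.py <<'E'
from workcell import bot
from h import *
import sys
np.set_printoptions(precision=4,suppress=True)
tag=sys.argv[1]
s=bot.read_state();print(s['tool_pos'],s['time'])
yb=np.radians(12.0); bx=np.array([np.cos(yb),np.sin(yb)]); by=np.array([-np.sin(yb),np.cos(yb)])
for n in ("scene","side"):
    im,d=bot.read_camera(n); c=bot.get_calibration(n); W=world(d,c)
    cv2.imwrite(f"pics/{n}_{tag}.png",cv2.resize(im[120:300,180:420,::-1],None,fx=3,fy=3))
    hsv=cv2.cvtColor(im,cv2.COLOR_RGB2HSV)
    roi=(W[...,0]>.38)&(W[...,0]<.70)&(W[...,1]>-.12)&(W[...,1]<.30)&(d>0)
    m=roi&(abs(W[...,2]-.056)<.006)&((cv2.inRange(hsv,(5,60,60),(24,230,255))>0)|(im.min(-1)>140))&(W[...,0]<.56)
    l=cv2.connectedComponentsWithStats(m.astype(np.uint8)); i=1+l[2][1:,4].argmax(); P=W[l[1]==i]
    r=cv2.minAreaRect((P[:,:2]*1000).astype(np.float32));print(n,l[2][i],"lying",r,"z",np.median(P[:,2]))
    print(cv2.boxPoints(r).round(1).tolist())
    q=P[:,:2]@np.c_[bx,by]; print("board-axis extents x,y",np.percentile(q,[1,99],0))
    m=roi&(W[...,2]>.027)&(W[...,2]<.043)&(W[...,1]>.18)&(hsv[...,1]<60)&(W[...,0]<.65)&(W[...,1]<.265)
    P=W[m][:,:2]; r=cv2.minAreaRect((P*1000).astype(np.float32)); q=P@np.c_[bx,by]
    # inner edge of stop: per-bin minimum in y'
    b=np.round(q[:,0]/.01).astype(int); e=np.array([[k*.01,np.percentile(q[b==k,1],4)] for k in np.unique(b) if (b==k).sum()>3])
    print("stop",r,"slope deg",12+np.degrees(np.polyfit(e[:,0],e[:,1],1)[0]),"inner y' med",np.median(e[:,1]))
    m=roi&(abs(W[...,2]-.111)<.007)&(cv2.inRange(hsv,(5,60,60),(24,230,255))>0)&(W[...,0]>.55)
    P=W[m]; 
    if len(P)>30: print("short top",cv2.minAreaRect((P[:,:2]*1000).astype(np.float32)),np.median(P[:,2]))
E
python3 m.py a
```

```text
[ 0.473  -0.01    0.1703] 5.4
scene [ 284  193   66   23 1168] lying ((463.8642578125, 98.77243041992188), (88.36614990234375, 190.49349975585938), 6.605569839477539) z 0.05465517345367996
[[409.0, 188.3000030517578], [430.8999938964844, -0.8999999761581421], [518.7000122070312, 9.199999809265137], [496.79998779296875, 198.5]]
board-axis extents x,y [[ 0.4279 -0.0931]
 [ 0.5203  0.093 ]]
stop ((507.8667907714844, 240.83811950683594), (259.2816162109375, 15.374434471130371), 11.766357421875) slope deg 12.532826448672074 inner y' med 0.12443868019314572
short top ((615.6689453125, -35.37118148803711), (83.47771453857422, 50.20283508300781), 10.658982276916504) 0.10975052594653624
side [232 198  39  37 580] lying ((459.15106201171875, 92.02799224853516), (81.70219421386719, 195.6738739013672), 5.742403984069824) z 0.055306708260494414
[[408.70001220703125, 185.3000030517578], [428.29998779296875, -9.399999618530273], [509.6000061035156, -1.2000000476837158], [490.0, 193.5]]
board-axis extents x,y [[ 0.4241 -0.0999]
 [ 0.5076  0.0903]]
stop ((501.8416748046875, 248.09213256835938), (254.5092010498047, 46.57025909423828), 12.1339750289917) slope deg 33.16398960632134 inner y' med 0.12247244041768504
short top ((610.9888916015625, -40.79568099975586), (83.91716766357422, 56.82310485839844), 13.301628112792969) 0.10937597622995501
```

```bash
python3 - <<'E'
from workcell import bot
from h import *
im,d=bot.read_camera("wrist");cv2.imwrite("pics/wrist5.png",im[:,:,::-1]);np.save("pics/w5.npy",im);np.save("pics/w5d.npy",d);print(bot.get_calibration("wrist"))
E
```

```text
{'fx': 294.0243909393538, 'fy': 294.0243909393538, 'cx': 282.9680296159003, 'cy': 207.40943413970675, 'rvec': array([-2.87025427, -0.15406158, -0.02206335]), 'tvec': array([-0.46867999, -0.07295121,  0.29080146])}
```

View pics/wrist5.png

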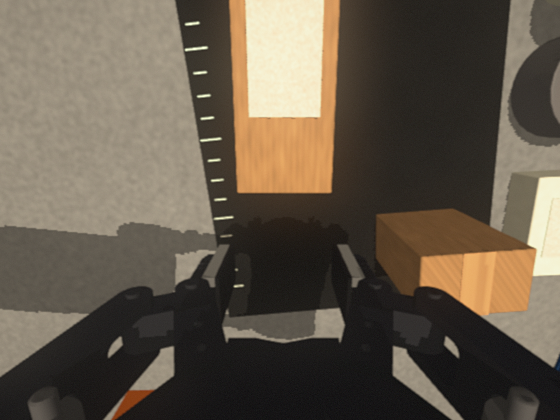

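View pics/side_a.png

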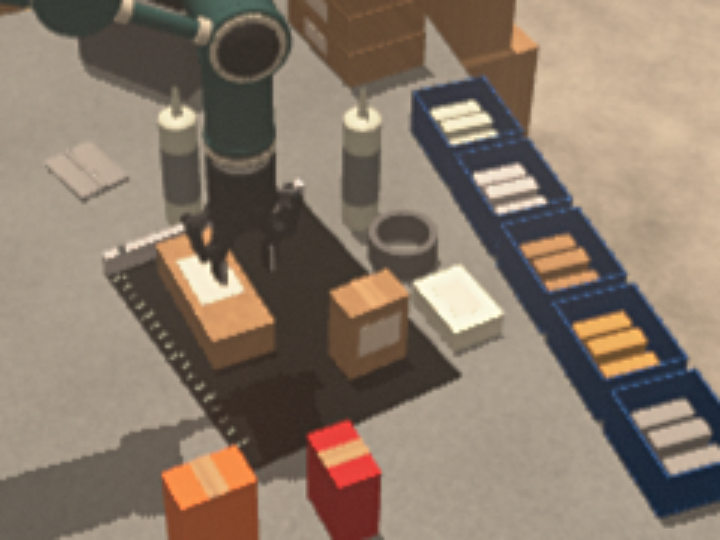

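Trailing end is near (0.472, 0.001), yaw about 6°, with about 20–29 mm to the stop, which is at 12°. I'll go behind it, turn the fingers square to the board, go down, then push along the board.

```bash
python3 -m creep '[{"grip":4.6,"dp":[0,0.4,1],"rotation":[-0.04,0,0]},{"grip":4.6,"dp":[0,0.8,2],"rotation":[-0.08,0,0]},{"grip":4.6,"dp":[0,1.25,2.5],"rotation":[-0.1,0,0]},{"grip":4.6,"dp":[0,1.25,2.5],"rotation":[-0.1,0,0]},{"grip":4.6,"dp":[0,1.25,2.5],"rotation":[-0.1,0,0]}]'
python3 -m creep '[{"grip":4.6,"dp":[3,0,0],"rotation":[0,0,0]},{"grip":4.6,"dp":[6,0,0],"rotation":[0,0,0]},{"grip":4.6,"dp":[9,0,0],"rotation":[0,0,0]},{"grip":4.6,"dp":[11,0,0],"rotation":[0,0,0]},{"grip":4.6,"dp":[11,0,0],"rotation":[0,0,0]}]'
python3 -m creep '[{"grip":4.6,"dp":[1,0,0],"rotation":[0,0,0]},{"grip":4.6,"dp":[2,0,0],"rotation":[0,0,0]},{"grip":4.6,"dp":[2.6,0,0],"rotation":[0,0,0]},{"grip":4.6,"dp":[2.6,0,0],"rotation":[0,0,0]},{"grip":4.6,"dp":[2.6,0,0],"rotation":[0,0,0]}]'
python3 - <<'E'
from workcell import bot
from h import *
from scipy.spatial.transform import Rotation as Ro
s=bot.read_state();print(s['tool_pos'],s['wrist_force']);print(Ro.from_rotvec(s['tcp_rot']).as_matrix().round(4))
im,d=bot.read_camera("wrist");cv2.imwrite("pics/wrist6.png",im[:,:,::-1])
E
python3 m.py b
```

```text
time: 5.97
tool_pos: [0.4881, -0.0334, 0.1702]
tcp_rot: [1.056, 1.3, -1.056]
wrist_force: [0.5, -0.2, 0.6]
width: 0.538
time: 6.38
tool_pos: [0.4833, -0.0324, 0.0557]
tcp_rot: [1.053, 1.308, -1.061]
wrist_force: [-0.6, 0.0, -0.5]
width: 0.537
time: 6.8
tool_pos: [0.4884, -0.0333, 0.0346]
tcp_rot: [1.056, 1.3, -1.055]
wrist_force: [-1.0, -0.2, 0.5]
width: 0.538
[ 0.48838691 -0.03325755  0.03463343] [-1.01437595 -0.21213831  0.48309891]
[[ 5.000e-04  9.787e-01  2.055e-01]
 [-0.000e+00  2.055e-01 -9.787e-01]
 [-1.000e+00  4.000e-04  1.000e-04]]
[ 0.4887 -0.0333  0.0349] 6.85
scene [ 284  193   66   23 1173] lying ((463.9334716796875, 98.68087768554688), (87.37779998779297, 189.9613037109375), 6.379755973815918) z 0.05472629776217625
[[410.0, 188.1999969482422], [431.1000061035156, -0.6000000238418579], [517.9000244140625, 9.100000381469727], [496.79998779296875, 197.89999389648438]]
board-axis extents x,y [[ 0.43   -0.0929]
 [ 0.5198  0.0929]]
stop ((506.0343017578125, 240.23512268066406), (257.75006103515625, 13.963048934936523), 11.717547416687012) slope deg 12.683350723610392 inner y' med 0.12407603166398287
short top ((604.9763793945312, -35.60842514038086), (107.76724243164062, 58.275360107421875), 1.9212634563446045) 0.10965116621510293
side [232 196  26  39 491] lying ((456.6199645996094, 95.33332824707031), (81.0928955078125, 197.59991455078125), 3.456836462020874) z 0.054887333147599436
[[410.20001220703125, 191.5], [422.1000061035156, -5.699999809265137], [503.0, -0.800000011920929], [491.1000061035156, 196.39999389648438]]
board-axis extents x,y [[ 0.4229 -0.0779]
 [ 0.5131  0.0893]]
stop ((446.2381896972656, 236.1262664794922), (142.4091796875, 46.275909423828125), 13.767251968383789) slope deg 11.727913413915303 inner y' med 0.11941469936610383
short top ((611.3276977539062, -41.62548065185547), (80.60012817382812, 58.408355712890625), 8.478520393371582) 0.10925294239093536
```

View pics/wrist6.png

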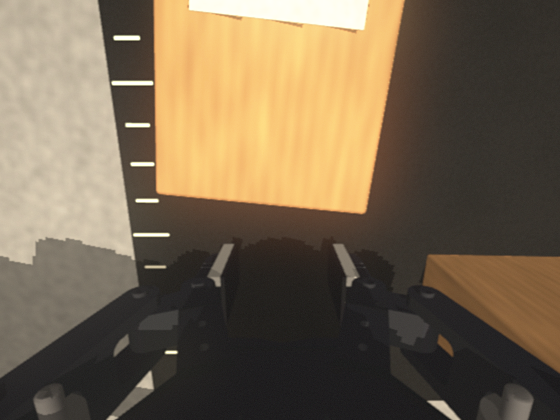

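View pics/scene_b.png

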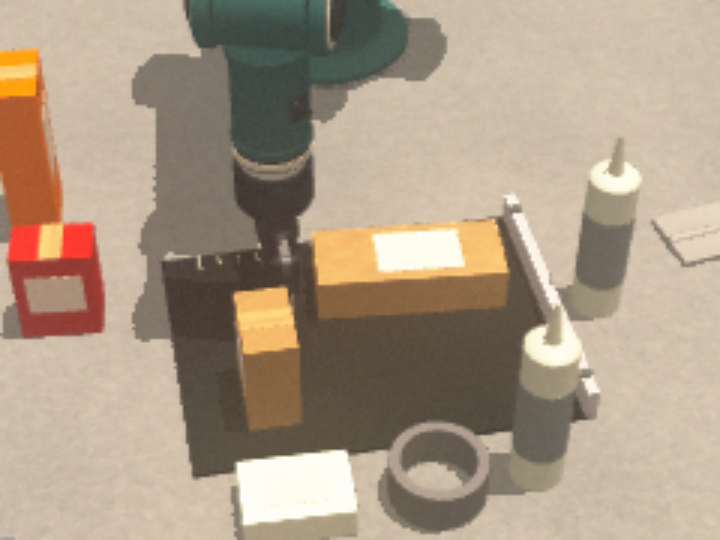

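```bash
python3 -m creep '[{"grip":4.6,"dp":[0,0,-0.8],"rotation":[0,0,0]},{"grip":4.6,"dp":[0,0,-1.6],"rotation":[0,0,0]},{"grip":4.6,"dp":[0,0,-2.3],"rotation":[0,0,0]},{"grip":4.6,"dp":[0,0,-2.9],"rotation":[0,0,0]},{"grip":4.6,"dp":[0,0,-3.5],"rotation":[0,0,0]}]'
python3 m.py c|grep -A2 -E "scene|\["
python3 - <<'E'
from workcell import bot
from h import *
im,d=bot.read_camera("wrist");cv2.imwrite("pics/wrist7.png",im[:,:,::-1])
E
```

```text
time: 7.37
tool_pos: [0.4812, 0.0015, 0.0345]
tcp_rot: [1.055, 1.299, -1.054]
wrist_force: [0.8, -3.2, 0.2]
width: 0.536
[0.4812 0.0015 0.0345] 7.3667
scene [ 291  192   62   24 1094] lying ((458.71673583984375, 112.9630126953125), (86.44123840332031, 183.25469970703125), 7.337482929229736) z 0.054732262162666384
[[404.1000061035156, 198.3000030517578], [427.6000061035156, 16.600000381469727], [513.2999877929688, 27.600000381469727], [489.8999938964844, 209.39999389648438]]
board-axis extents x,y [[ 0.429  -0.0735]
 [ 0.516   0.1033]]
stop ((507.6327819824219, 240.22865295410156), (258.004150390625, 14.163692474365234), 11.163679122924805) slope deg 12.2011578025896 inner y' med 0.12416085632727612
short top ((628.2106323242188, 61.763038635253906), (265.58843994140625, 92.37005615234375), 81.40281677246094) 0.10965576862806707
side [229 194  23  30 378] lying ((448.35906982421875, 132.18209838867188), (80.31330108642578, 140.96400451660156), 6.003905296325684) z 0.05539532842232124
[[401.1000061035156, 198.10000610351562], [415.79998779296875, 57.900001525878906], [495.70001220703125, 66.30000305175781], [480.8999938964844, 206.5]]
board-axis extents x,y [[ 0.4256 -0.025 ]
 [ 0.5094  0.1035]]
stop ((502.2801208496094, 249.62205505371094), (254.81912231445312, 47.786651611328125), 11.828810691833496) slope deg 10.932814427904733 inner y' med 0.1224360548388366
short top ((610.2307739257812, -41.8259391784668), (87.44701385498047, 58.70796203613281), 15.315811157226562) 0.10980541162614109
```

View pics/wrist7.png

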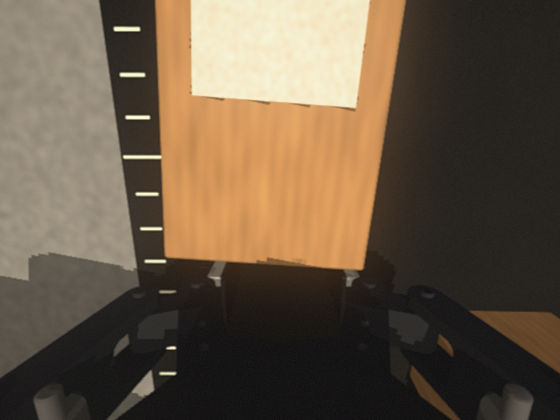

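View pics/scene_c.png

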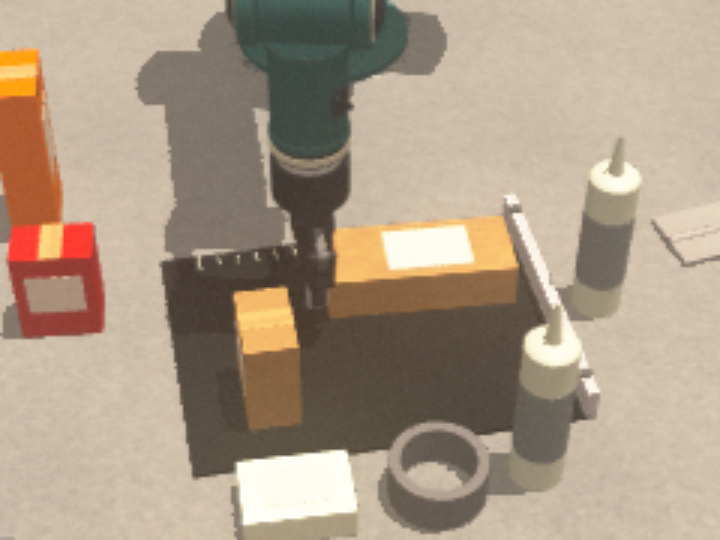

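The carton is sliding and turning square (now about 4° off). I'll push on slowly and watch the force.

```bash
python3 -m creep '[{"grip":4.6,"dp":[0,0,-0.2],"rotation":[0,0,0]},{"grip":4.6,"dp":[0,0,-0.4],"rotation":[0,0,0]},{"grip":4.6,"dp":[0,0,-0.6],"rotation":[0,0,0]},{"grip":4.6,"dp":[0,0,-0.8],"rotation":[0,0,0]},{"grip":4.6,"dp":[0,0,-1.0],"rotation":[0,0,0]}]'
python3 m.py d|grep -A2 -E "scene|\["
python3 - <<'E'
from workcell import bot
from h import *
im,d=bot.read_camera("wrist");cv2.imwrite("pics/wrist8.png",im[:,:,::-1])
E
```

```text
time: 7.93
tool_pos: [0.4789, 0.0107, 0.0342]
tcp_rot: [1.056, 1.3, -1.056]
wrist_force: [1.1, -2.4, -1.4]
width: 0.537
[0.4789 0.0107 0.0342] 7.9333
scene [ 295  191   61   24 1089] lying ((454.4589538574219, 120.71749114990234), (87.61227416992188, 183.34835815429688), 8.737665176391602) z 0.05480998311257587
[[397.20001220703125, 204.6999969482422], [425.1000061035156, 23.5], [511.70001220703125, 36.79999923706055], [483.79998779296875, 218.0]]
board-axis extents x,y [[ 0.4281 -0.0645]
 [ 0.5136  0.1122]]
stop ((508.27667236328125, 241.20382690429688), (261.1474914550781, 15.5556001663208), 11.633304595947266) slope deg 11.669138264246545 inner y' med 0.12469837252048337
short top ((615.8043823242188, -35.51914596557617), (85.64141845703125, 49.91669845581055), 10.594608306884766) 0.10968437163931385
side [227 193  24  34 369] lying ((447.8404846191406, 124.54360961914062), (81.04788208007812, 166.87466430664062), 8.272398948669434) z 0.0549269959255672
[[395.70001220703125, 201.3000030517578], [419.70001220703125, 36.099998474121094], [499.8999938964844, 47.79999923706055], [475.8999938964844, 212.89999389648438]]
board-axis extents x,y [[ 0.4232 -0.0332]
 [ 0.5072  0.1111]]
stop ((502.8034973144531, 249.92819213867188), (256.8114013671875, 46.130958557128906), 11.762761116027832) slope deg 10.378882022043864 inner y' med 0.11828965818091289
short top ((610.6492309570312, -40.99119186401367), (82.95692443847656, 57.52216339111328), 7.644765377044678) 0.10984158810090736
```

View pics/wrist8.png

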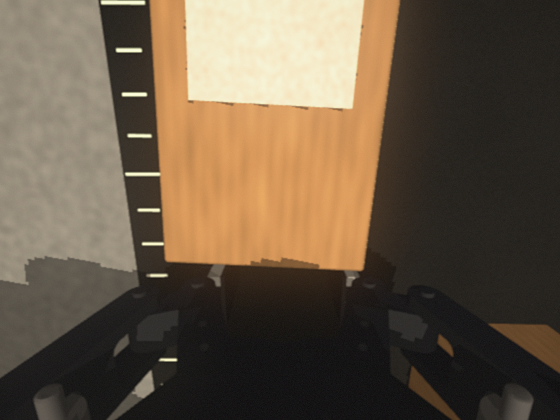

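View pics/scene_d.png

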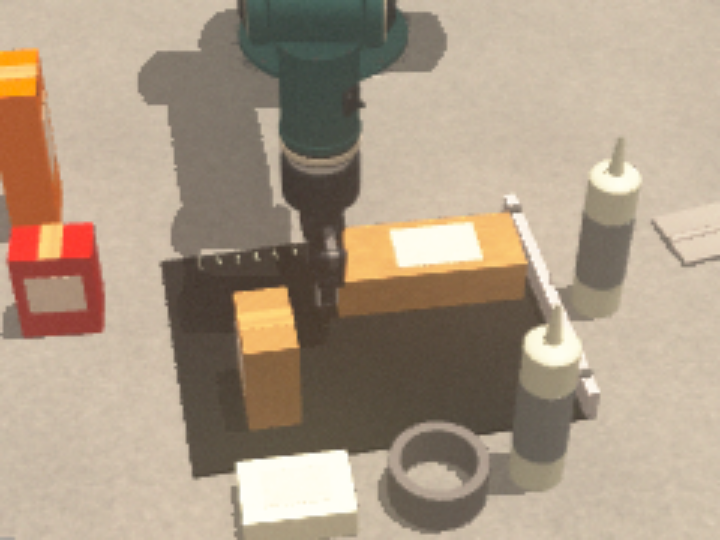

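```bash
python3 -m creep '[{"grip":4.6,"dp":[0,0,-0.1],"rotation":[0,0,0]},{"grip":4.6,"dp":[0,0,-0.2],"rotation":[0,0,0]},{"grip":4.6,"dp":[0,0,-0.3],"rotation":[0,0,0]},{"grip":4.6,"dp":[0,0,-0.4],"rotation":[0,0,0]}]'
```

```text
time: 8.42
tool_pos: [0.4781, 0.0147, 0.0343]
tcp_rot: [1.055, 1.3, -1.055]
wrist_force: [1.0, -1.4, -0.8]
width: 0.541
```

```bash
python3 -m creep '[{"grip":4.6,"dp":[0,0,-0.1],"rotation":[0,0,0]},{"grip":4.6,"dp":[0,0,-0.2],"rotation":[0,0,0]},{"grip":4.6,"dp":[0,0,-0.3],"rotation":[0,0,0]}]'
```

```text
time: 8.67
tool_pos: [0.4774, 0.0177, 0.0343]
tcp_rot: [1.055, 1.3, -1.055]
wrist_force: [1.8, -2.3, -1.2]
width: 0.537
```

```bash
python3 -m creep '[{"grip":4.6,"dp":[0,0,-0.1],"rotation":[0,0,0]},{"grip":4.6,"dp":[0,0,-0.2],"rotation":[0,0,0]}]'
python3 -m creep '[{"grip":4.6,"dp":[0,0,-0.1],"rotation":[0,0,0]},{"grip":4.6,"dp":[0,0,-0.1],"rotation":[0,0,0]}]'
python3 m.py e|grep -A2 -E "scene|\["
python3 - <<'E'
from workcell import bot
from h import *
im,d=bot.read_camera("wrist");cv2.imwrite("pics/wrist9.png",im[:,:,::-1])
E
```

```text
time: 8.83
tool_pos: [0.4769, 0.0197, 0.0343]
tcp_rot: [1.055, 1.3, -1.055]
wrist_force: [1.4, -2.0, -0.9]
width: 0.542
time: 9.0
tool_pos: [0.4771, 0.0206, 0.0344]
tcp_rot: [1.055, 1.299, -1.055]
wrist_force: [1.3, -3.1, -1.2]
width: 0.537
[0.4771 0.0206 0.0344] 9.0
scene [ 298  189   61   26 1082] lying ((450.4759521484375, 128.23255920410156), (87.97625732421875, 185.371337890625), 10.839179992675781) z 0.054702874349221914
[[389.79998779296875, 211.0], [424.70001220703125, 28.899999618530273], [511.1000061035156, 45.5], [476.20001220703125, 227.5]]
board-axis extents x,y [[ 0.4277 -0.0532]
 [ 0.5103  0.1219]]
stop ((508.21417236328125, 241.295654296875), (258.2209777832031, 13.918451309204102), 11.592065811157227) slope deg 10.131481728211556 inner y' med 0.12633522854184168
short top ((614.0253295898438, -35.95864486694336), (84.38371276855469, 50.05491256713867), 10.500459671020508) 0.10961720017766301
side [226 192  24  34 379] lying ((445.1665954589844, 134.77113342285156), (84.17835235595703, 166.8157196044922), 10.399874687194824) z 0.054869946280146215
[[388.70001220703125, 209.1999969482422], [418.79998779296875, 45.099998474121094], [501.6000061035156, 60.29999923706055], [471.5, 224.39999389648438]]
board-axis extents x,y [[ 0.4217 -0.0254]
 [ 0.503   0.1205]]
stop ((502.6849670410156, 249.22979736328125), (255.24349975585938, 47.69757843017578), 11.206274032592773) slope deg 6.469214309432456 inner y' med 0.11893671193441589
short top ((612.5536499023438, -40.448341369628906), (81.78807067871094, 58.63902282714844), 13.36678695678711) 0.10965210485357206
```

View pics/wrist9.png

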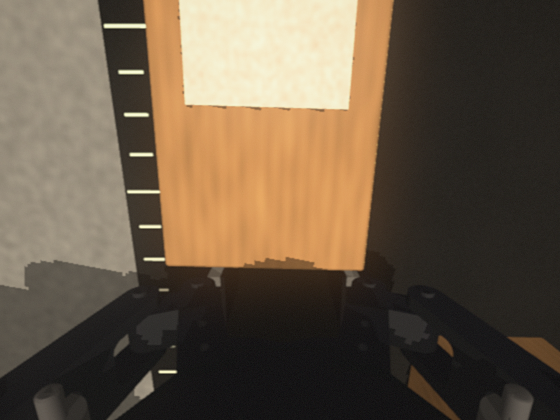

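View pics/scene_e.png

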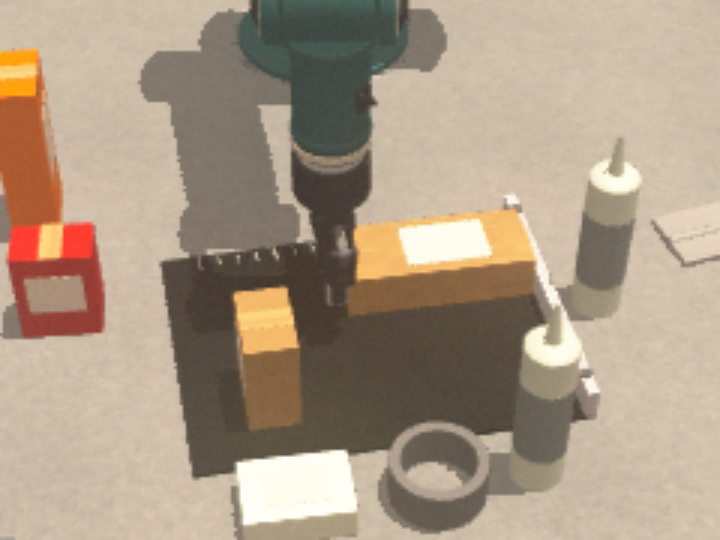

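Force is still only sliding friction, so it is not at the stop yet. I'll keep going in 1 mm steps.

```bash
python3 -m creep '[{"grip":4.6,"dp":[0,0,-0.1],"rotation":[0,0,0]},{"grip":4.6,"dp":[0,0,-0.2],"rotation":[0,0,0]}]'
python3 -m creep '[{"grip":4.6,"dp":[0,0,-0.1],"rotation":[0,0,0]},{"grip":4.6,"dp":[0,0,-0.1],"rotation":[0,0,0]}]'
```

```text
time: 9.32
tool_pos: [0.4782, 0.0215, 0.035]
tcp_rot: [1.055, 1.296, -1.054]
wrist_force: [5.6, -10.2, -1.0]
width: 0.538
time: 9.48
tool_pos: [0.4791, 0.0221, 0.0355]
tcp_rot: [1.056, 1.294, -1.053]
wrist_force: [6.7, -9.7, -1.8]
width: 0.544
```

```bash
python3 -m creep '[{"grip":4.6,"dp":[0,0,-0.1],"rotation":[0,0,0]},{"grip":4.6,"dp":[0,0,-0.2],"rotation":[0,0,0]}]'
python3 m.py f|grep -A2 -E "scene|\["
python3 - <<'E'
from workcell import bot
from h import *
im,d=bot.read_camera("wrist");cv2.imwrite("pics/wrist10.png",im[:,:,::-1])
E
```

```text
time: 9.65
tool_pos: [0.4804, 0.023, 0.0362]
tcp_rot: [1.056, 1.29, -1.051]
wrist_force: [10.0, -16.5, -1.3]
width: 0.539
[0.4804 0.023  0.0362] 9.65
scene [ 299  189   60   27 1092] lying ((452.24127197265625, 130.32510375976562), (87.88714599609375, 183.38711547851562), 11.7902193069458) z 0.05557013493269025
[[390.5, 211.10000610351562], [428.0, 31.600000381469727], [514.0, 49.5], [476.5, 229.10000610351562]]
board-axis extents x,y [[ 0.4287 -0.0514]
 [ 0.512   0.1228]]
stop ((513.5810546875, 241.6829833984375), (244.72930908203125, 13.825613021850586), 10.968648910522461) slope deg 10.923753976300553 inner y' med 0.12556363298930182
short top ((615.9949340820312, -35.387794494628906), (85.58109283447266, 50.459774017333984), 10.856461524963379) 0.10972538757230954
side [226 192  24  32 379] lying ((444.7303466796875, 141.27078247070312), (80.74410247802734, 160.544921875), 10.268343925476074) z 0.05537809449104371
[[390.70001220703125, 213.10000610351562], [419.29998779296875, 55.099998474121094], [498.79998779296875, 69.5], [470.1000061035156, 227.5]]
board-axis extents x,y [[ 0.4249 -0.0179]
 [ 0.503   0.1231]]
stop ((503.1317138671875, 249.69989013671875), (255.38929748535156, 43.30208206176758), 11.659065246582031) slope deg 10.120873105626675 inner y' med 0.12095370984689005
short top ((611.2360229492188, -40.404335021972656), (84.310546875, 60.082557678222656), 7.919888019561768) 0.1094445413574652
```

View pics/wrist10.png

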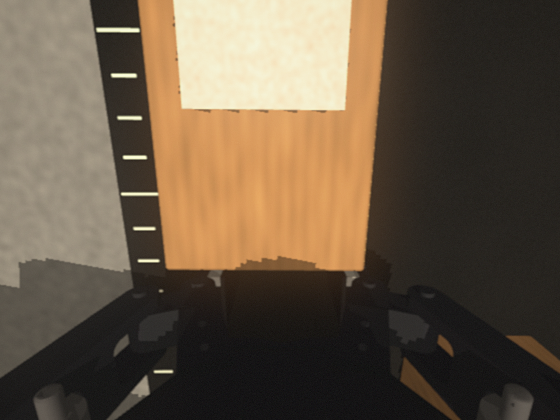

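View pics/scene_f.png

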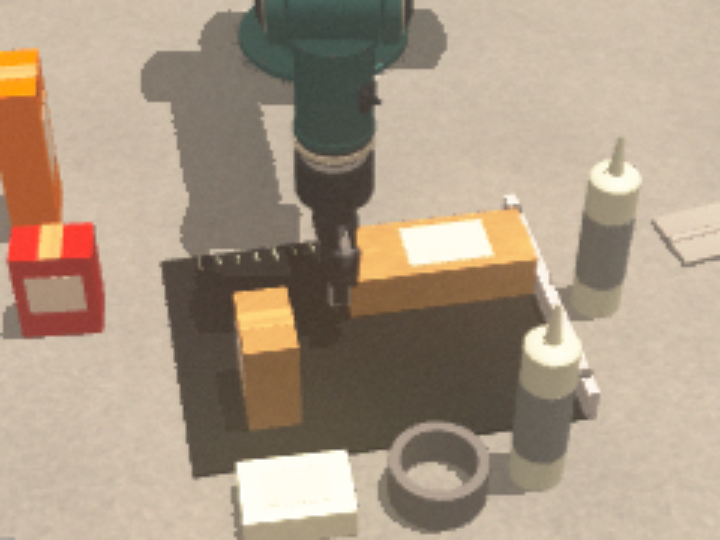

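View pics/side_f.png

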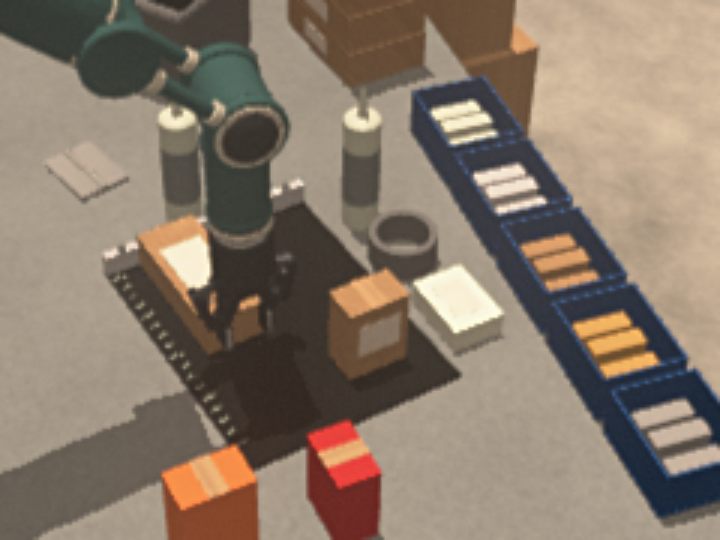

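```bash
python3 -m creep '[{"grip":4.6,"dp":[0,0,-0.1],"rotation":[0,0,0]},{"grip":4.6,"dp":[0,0,-0.1],"rotation":[0,0,0]},{"grip":4.6,"dp":[0,0,-0.1],"rotation":[0,0,0]}]'
python3 - <<'E'
from workcell import bot
from h import *
from scipy.spatial.transform import Rotation as Ro
s=bot.read_state();M=Ro.from_rotvec(s['tcp_rot']).as_matrix();print(M.round(4),np.degrees(np.arctan2(M[1,1],M[0,1])),s['torque'],s['wrist_force'])
n,c="scene",bot.get_calibration("scene")
acc=[];im,d=bot.read_camera(n);W=world(d,c);cv2.imwrite("pics/scene_g.png",cv2.resize(im[180:250,320:400,::-1],None,fx=8,fy=8,interpolation=cv2.INTER_CUBIC))
E
```

```text
time: 10.05
tool_pos: [0.481, 0.0234, 0.0365]
tcp_rot: [1.056, 1.288, -1.051]
wrist_force: [10.3, -16.8, -1.3]
width: 0.543
[[ 0.0108  0.9785  0.2059]
 [-0.0048  0.206  -0.9785]
 [-0.9999  0.0096  0.0069]] 11.887770544494913 [-2.76775193 -1.39704869 -0.61976502] [ 10.32086376 -16.84395904  -1.2608193 ]
```

View pics/scene_g.png

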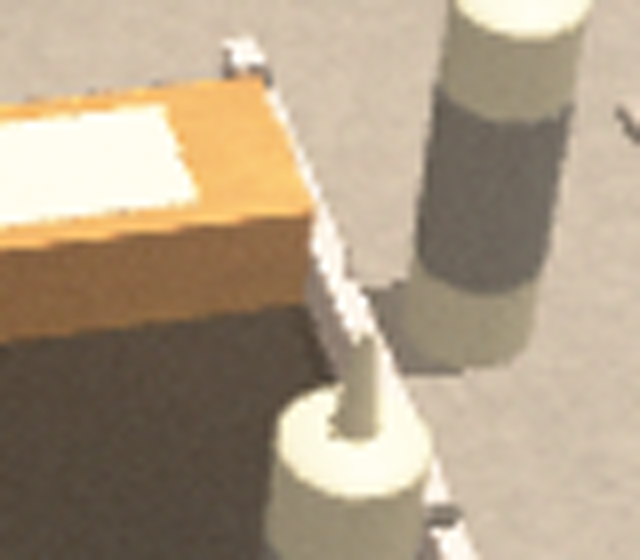

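The leading end is against the stop along its full width. I'll back off gently and check it again with the tool clear.

```bash
python3 -m creep '[{"grip":4.6,"dp":[0,0,0.2],"rotation":[0,0,0]},{"grip":4.6,"dp":[0,0,0.5],"rotation":[0,0,0]},{"grip":4.6,"dp":[0,0,1],"rotation":[0,0,0]},{"grip":4.6,"dp":[0,0,2],"rotation":[0,0,0]},{"grip":4.6,"dp":[0,0,3.5],"rotation":[0,0,0]}]'
python3 -m creep '[{"grip":4.6,"dp":[-3,0,0],"rotation":[0,0,0]},{"grip":4.6,"dp":[-6,0,0],"rotation":[0,0,0]},{"grip":4.6,"dp":[-9,0,0],"rotation":[0,0,0]},{"grip":4.6,"dp":[-12,0,0],"rotation":[0,0,0]},{"grip":4.6,"dp":[-15,0,0],"rotation":[0,0,0]}]'
python3 -m creep '[{"grip":4.6,"dp":[-3,0,-3],"rotation":[0,0,0]},{"grip":4.6,"dp":[-6,0,-6],"rotation":[0,0,0]},{"grip":4.6,"dp":[-9,0,-6],"rotation":[0,0,0]},{"grip":4.6,"dp":[-9,0,-6],"rotation":[0,0,0]}]'
python3 m.py h
python3 - <<'E'
from workcell import bot
from h import *
im,d=bot.read_camera("wrist");c=bot.get_calibration("wrist");cv2.imwrite("pics/wrist11.png",im[:,:,::-1]);np.save("pics/w11.npy",im);np.save("pics/w11d.npy",d)
import pickle;pickle.dump(c,open("pics/w11.pkl","wb"))
E
```

```text
time: 10.52
tool_pos: [0.4818, -0.0075, 0.0339]
tcp_rot: [1.054, 1.303, -1.055]
wrist_force: [0.3, 0.4, 0.2]
width: 0.54
time: 10.93
tool_pos: [0.4818, -0.0079, 0.1852]
tcp_rot: [1.055, 1.302, -1.056]
wrist_force: [0.1, 0.7, -0.5]
width: 0.54
time: 11.27
tool_pos: [0.4733, 0.0523, 0.2814]
tcp_rot: [1.059, 1.293, -1.045]
wrist_force: [1.2, 0.1, 0.6]
width: 0.541
[0.4733 0.0523 0.2814] 11.2667
scene [ 292  189   67   27 1147] lying ((453.4102478027344, 125.89450073242188), (89.54312896728516, 190.9331817626953), 10.993905067443848) z 0.0546938579508417
[[391.29998779296875, 211.10000610351562], [427.70001220703125, 23.600000381469727], [515.5999755859375, 40.70000076293945], [479.20001220703125, 228.10000610351562]]
board-axis extents x,y [[ 0.4276 -0.0641]
 [ 0.5109  0.1225]]
stop ((508.73638916015625, 240.77426147460938), (261.44158935546875, 14.161736488342285), 11.763111114501953) slope deg 11.617476632785488 inner y' med 0.12454737404545828
short top ((616.1769409179688, -35.910850524902344), (88.91722869873047, 50.416542053222656), 11.258612632751465) 0.10974181387160878
side [226 192  42  38 705] lying ((448.4308166503906, 121.32587432861328), (84.0301284790039, 201.50697326660156), 11.952963829040527) z 0.05491838173239448
[[386.5, 211.1999969482422], [428.20001220703125, 14.100000381469727], [510.3999938964844, 31.5], [468.70001220703125, 228.60000610351562]]
board-axis extents x,y [[ 0.4242 -0.0706]
 [ 0.5037  0.119 ]]
stop ((502.7327575683594, 247.57574462890625), (253.72654724121094, 49.96897888183594), 12.043231010437012) slope deg 10.894265686122642 inner y' med 0.11820172429688909
short top ((611.367919921875, -38.711177825927734), (82.59028625488281, 58.586456298828125), 10.36310863494873) 0.10964268169291258
```

View pics/wrist11.png

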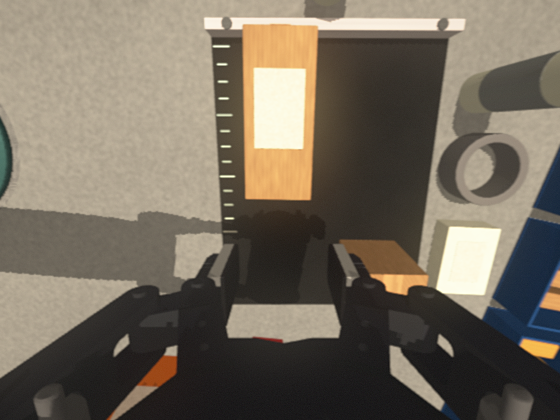

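View pics/scene_h.png

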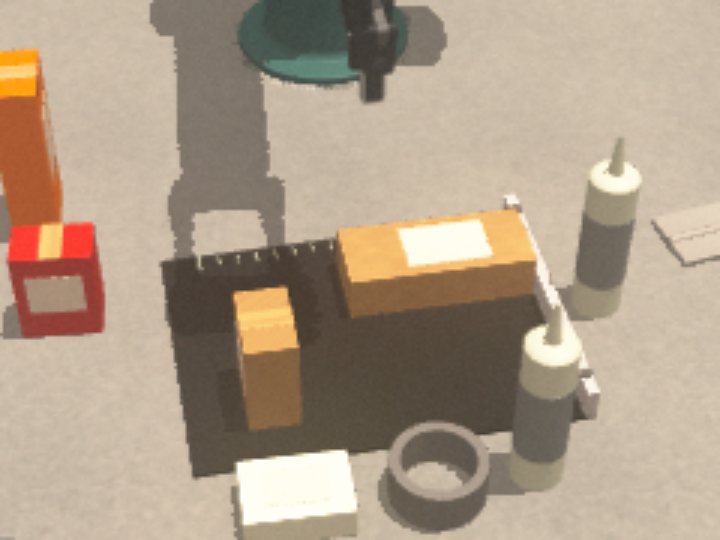

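The wrist view shows the carton at (243–317, 25–200), overlapping the stop's inner edge at row ~35. I'll quantify squareness and gap from this view.

```bash
python3 - <<'E'
from h import *
import pickle
np.set_printoptions(precision=4,suppress=True)
im=np.load("pics/w11.npy");d=np.load("pics/w11d.npy");c=pickle.load(open("pics/w11.pkl","rb"))
g=im.astype(int)
hsv=cv2.cvtColor(im,cv2.COLOR_RGB2HSV)
br=(cv2.inRange(hsv,(5,80,60),(24,255,255))>0)
# trailing edge rows per column
def line(P): k=np.polyfit(P[:,0],P[:,1],1); return k, np.degrees(np.arctan(k[0]))
E=[];L=[];Rr=[]
for u in range(252,306):
    r=[v for v in range(170,225) if br[v,u]]; E.append([u,max(r)+.5])
for v in range(50,190):
    r=np.where(br[v,225:340])[0]; L.append([225+r.min()-.5,v]); Rr.append([225+r.max()+.5,v])
f=lambda P,z: ray(np.array(P),c,z)[:,:2]
k,a=line(f(E,.056));print("trailing edge yaw",a)
for nm,Q in (("left",L),("right",Rr)):
    q=f(Q,.056); kk=np.polyfit(q[:,1],q[:,0],1); print(nm,"yaw",-np.degrees(np.arctan(kk[0])))
# stop inner top edge: transition bright->dark
for lo,hi in ((330,430),(222,238)):
  S=[]
  for u in range(lo,hi):
    col=g[20:60,u].mean(-1); dd=np.diff(col); S.append([u,20+dd.argmin()+.5])
  print(lo,np.median(np.array(S)[:,1]))
  if lo==330:
    q=f(S,.036);ks,a=line(q);print("stop inner edge yaw",a, "resid",np.std(q[:,1]-np.polyval(ks,q[:,0])))
    mid=f([[278.5,0]],.056); te=f(E,.056).mean(0); th=np.radians(12); by=np.array([-np.sin(th),np.cos(th)])
    t=(np.polyval(ks,te[0])-te[1])*np.cos(th); print("trailing to stop inner, mm",1000*t)
E
python3 - <<'E'
import cv2
im=cv2.imread("pics/wrist11.png")[5:75,200:330];cv2.imwrite("pics/w11z.png",cv2.resize(im,None,fx=6,fy=6,interpolation=cv2.INTER_CUBIC))
E
```

```text
trailing edge yaw 13.23432829741385
left yaw 10.687978888050981
right yaw 14.408206365272472
330 29.5
stop inner edge yaw 11.935935869453413 resid 2.053725049320879e-17
trailing to stop inner, mm 205.46955119264442
222 38.0
```

View pics/w11z.png

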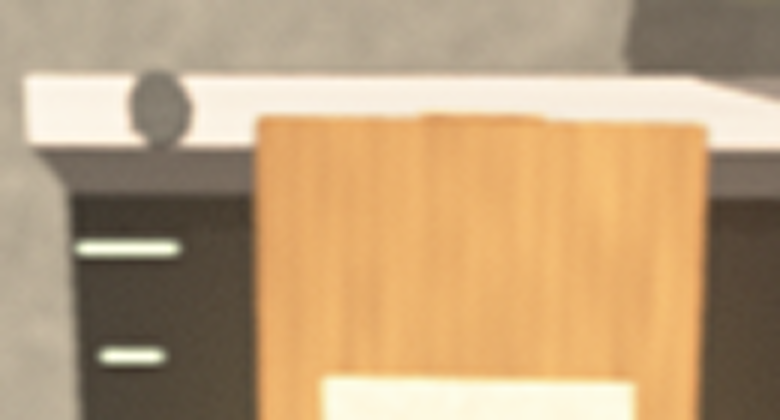

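The results disagree: 205 mm from trailing end to stop against an expected 190. The arm may not have settled, so I'll retake it stationary and check the leading edge too.

```bash
cat > w.py <<'E'
from workcell import bot
from h import *
import sys,pickle
np.set_printoptions(precision=4,suppress=True)
s=bot.read_state();c=bot.get_calibration("wrist");im,d=bot.read_camera("wrist");tag=sys.argv[1]
cv2.imwrite(f"pics/wrist_{tag}.png",im[:,:,::-1])
print(s['tool_pos'],s['joint_vel'].max())
W=world(d,c); hsv=cv2.cvtColor(im,cv2.COLOR_RGB2HSV)
m=((cv2.inRange(hsv,(5,60,60),(26,255,255))>0)|(im.min(-1)>130))&(abs(W[...,2]-.056)<.008)&(d>0)&(W[...,0]>.36)&(W[...,0]<.56)
l=cv2.connectedComponentsWithStats(m.astype(np.uint8)); i=1+l[2][1:,4].argmax(); M=(l[1]==i)
print("carton px",l[2][i],"z",np.median(W[M][:,2]))
Q=ray(np.argwhere(M)[:,::-1],c,.056)[:,:2]
r=cv2.minAreaRect((Q*1000).astype(np.float32));print(r);print(cv2.boxPoints(r).round(1).tolist())
x0,y0,w,h=l[2][i][:4]
g=cv2.cvtColor(im,cv2.COLOR_RGB2GRAY).astype(float)
sat=hsv[...,1].astype(float)
def sub(col,lo):  # subpixel crossing of strongest gradient
    dd=np.abs(np.diff(col)); k=dd.argmax(); a=max(k-1,0); ww=dd[a:k+2]; return lo+((np.arange(a,a+len(ww))+.5)*ww).sum()/ww.sum()
f=lambda P,z: ray(np.array(P),c,z)[:,:2]
def fit(P): return np.degrees(np.arctan(np.polyfit(P[:,0],P[:,1],1)[0]))
us=range(x0+8,x0+w-8)
T=f([[u,sub(g[y0+h-9:y0+h+9,u],y0+h-9)] for u in us],.056);print("trail yaw",fit(T),T.mean(0))
Ld=f([[u,sub(sat[max(y0-6,0):y0+7,u],max(y0-6,0))] for u in us],.056);print("lead yaw",fit(Ld),Ld.mean(0),"len",np.linalg.norm(Ld.mean(0)-T.mean(0)))
vs=range(y0+h//3,y0+h-10)
for nm,xx in (("left",x0+int(0)),("right",x0+w)):
    P=f([[sub(sat[v,xx-8:xx+9],xx-8),v] for v in vs],.056);print(nm,-np.degrees(np.arctan(np.polyfit(P[:,1],P[:,0],1)[0])))
# stop top: bright, z ~.036
m=(abs(W[...,2]-.036)<.008)&(im.min(-1)>150)&(W[...,1]>.17)&(W[...,1]<.29)&(W[...,0]>.33)&(W[...,0]<.66)
uu=[u for u in range(x0+w+6,im.shape[1]) if m[:,u].sum()>2]
S=[]
for u in uu:
    v=np.where(m[:,u])[0].max(); S.append([u,sub(g[v-4:v+6,u],v-4)])
S=f(S,.036); k=np.polyfit(S[:,0],S[:,1],1); S=S[abs(S[:,1]-np.polyval(k,S[:,0]))<.002]; k=np.polyfit(S[:,0],S[:,1],1)
print("stop inner yaw",np.degrees(np.arctan(k[0])),len(S))
th=np.arctan(k[0]);
for nm,P in (("trail",T.mean(0)),("lead",Ld.mean(0)),("leadL",Ld[:6].mean(0)),("leadR",Ld[-6:].mean(0))): print(nm,"to stop mm",1000*(np.polyval(k,P[0])-P[1])*np.cos(th))
E
python3 w.py i
```

```text
[0.47   0.0508 0.274 ] 0.03258498661301279
carton px [  244    23    76   178 12481] z 0.05750396967731803
((450.4862060546875, 125.24531555175781), (79.94833374023438, 190.56227111816406), 10.975678443908691)
[[393.1000061035156, 211.1999969482422], [429.3999938964844, 24.100000381469727], [507.8999938964844, 39.29999923706055], [471.6000061035156, 226.39999389648438]]
trail yaw 11.309624015552371 [0.4716 0.0324]
lead yaw 11.059229223508302 [0.4326 0.2183] len 0.18992315126757484
left 10.752276669245
right 11.190688360860033
stop inner yaw 11.773644449575675 134
trail to stop mm 190.8710447695439
lead to stop mm 0.9480624486719073
leadL to stop mm 0.9495466482385712
leadR to stop mm 1.7164815750556137
```

Settled readings agree: length 190 mm, gap about 1 mm, and 0.5–1° off square, all within measuring noise. The short carton's top is where it was, (0.615, -0.036), and the tool is clear. I'm handing in.

```bash
python3 - <<'E'
from workcell import bot
s=bot.read_state();print(s['time'],s['tool_pos'],s['wrist_force']);print(bot.finish_job())
E
```

```text
11.4667 [0.46948187 0.05059441 0.27286107] [-0.41714228  0.17475867  0.35534841]
the job is handed in; nothing more can be done
None
```

I tipped the tall carton over towards the stop, so it lies flat with its label up. Then I pushed its trailing end along the board with both fingers until it pressed against the stop, at about 20 N. I backed off, raised the arm clear and handed in at 11.5 s.

**Last checks:**
- **Gap:** the leading end measures about 1 mm from the stop (0.9 mm on the left, 1.7 mm on the right). That is within the 2 mm calibration error, so I did not push again.
- **Squareness:** the carton's yaw is about 11.0–11.3° and the stop's about 11.8°, so it is within about 1° of square.
- **Other goods:** the short carton still stands within about 1–2 mm of where it was. The other goods look unmoved in the pictures; I did not measure them separately.

**Disagreement:** one earlier wrist picture gave 205 mm from the trailing end to the stop, instead of the expected 190 mm. It was taken while the arm was still settling, and a retake with the arm nearly still gave 191 mm.

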